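# Turn the forming plate over against the step

### The job

Turn the forming plate grooved side up without gripping it: with the fingertips push it along the lower half of the bench board until it meets the step, keep pushing and work its near edge up so that it stands up against the step, and tip it over so that it lies flat, upside down, on the raised half. The edge at the step stays down all the while (do not pick the plate up), and the other things on the bench are left alone.

Things in the scene. Friction and masses are not known exactly. Their poses are not given: they have to be found in the camera images.
- plate: aluminium forming plate, 76 (its x) x 96 (its y) x 12 mm thick, 180 to 330 g, loose, plain flat sides. Round hollows on the face that is up at the start, straight grooves on the other. Origin: centre of the grooved face; z points from there to the hollowed face: up at the start, down once turned over. x points to the step within 10 degrees at the start. Moderate friction on board and fingers.
- plate_lead (a point): centre of the plate's 96 x 12 mm side face that looks to the step (38 mm along plate x from the centre, half-way up the thickness)
- plate_near (a point): centre of the other 96 x 12 mm side face, the one farthest from the step at the start (-38 mm along plate x, half-way up the thickness); a fingertip pushing level on it with some 10 to 20 N, the plate held by the step, grips well enough to draw this edge up
- board: wooden board screwed to the bench, 280 x 170 mm, in two levels: lower half (lighter wood) 150 mm long, top 12 mm above the bench; raised half (darker) 130 mm long, top 20 mm above it; an upright step 8 mm high runs across where they meet. Origin: at bench height under the middle of the step; x level, from lower half (-150..0 mm) to raised half (0..130 mm), y along the step, z up.
- step (a point): middle of the upper edge of the step, 20 mm above the bench; axes as the board's
- red_jar: bystander, loose: red plastic jar with lid, 60 mm across, 70 mm tall. Origin: near the middle of its underside.
- white_bottle: bystander, loose: white bottle, 48 mm across, 120 mm tall. Origin: near the middle of its underside.
- mandrel: bystander, loose: upright steel ring mandrel on a round foot, 48 mm across the foot, 110 mm tall. Origin: near the middle of its underside.
- hammer: bystander, loose: small hammer lying flat, 200 mm long. Origin: under its handle line, near the middle; x along the handle to the head.
- beech_block: bystander, loose: beech block 50 x 70 x 40 mm. Origin: near the middle of its underside.
- dish: bystander, loose: white ceramic dish, 80 mm across, 25 mm tall. Origin: near the middle of its underside.
- collar: bystander, loose: brass collar, 44 mm across, 14 mm tall. Origin: near the middle of its underside.
There are look-alikes about, which are no part of the job. There is more than one size of the plate; the one meant has the size given above.

How it is judged:
By the outcome, as a careful person would: the job done as asked, in the order asked, and still so for the second after the job is handed in, with the robot touching nothing.
It also fails if it takes over 64 s, if anything falls off the work surface, if the arm or the gripper's body presses on something with over 40 N, if the wrist force passes 120 N, or if a joint passes its speed limit or range.

### The arm

A 7-joint arm with a two-finger parallel gripper is mounted at the origin on the work surface. World frame = base frame: x ahead of the robot, y to its left, z up, the work surface at z = 0. Lengths are in m, angles in rad, forces in N, time in s.
With the tool pointing down it reaches from about 0.35 to 0.9 m from the base axis. Payload 8.1 kg.
Tool frame: the origin (TCP) lies at the very end of the fingers, on their centre line; the grasp point (between the pads) lies 19 mm behind it (arm.tcp_to_grasp is the z of the grasp point in the tool frame, in m); z points along the fingers, y is the line along which they close (so a half turn about z gives the same grasp; the last joint's range is limited). The gripper opens to 92 mm and grips with 3 to 60 N. Pads are 19 mm wide; open, the fingers measure 130 mm over their backs; the gripper's body (75 mm by 190 mm) begins 47 mm behind the grasp point.
Start: joints at [1.096, 0.434, 0.025, 1.573, -0.012, 1.134, -0.075], TCP at [0.227, -0.582, 0.227] pointing down, gripper open.
Joint ranges: [-2.62, 2.62], [-0.44, 2.09], [-1.27, 1.32], [0.08, 2.57], [-1.32, 4.46], [0.12, 2], [-2.74, 2.74]. Speed limits (rad/s): [2.22, 2.22, 3.01, 3.01, 3.14, 3.14, 3.14].

### API

Orientations are given as a rotation vector (axis times angle).
In Python, from cell import readout, vision, sign_off, arm gives the robot as it stands. The module is installed in compiled form; this text tells all that it offers.
- The arm moves only by the shell command python3 -m creep 'ROWS' [FORCE]. ROWS is JSON, a list of rows, each a list of 5 numbers: the shift along the tool's x, y, z in units of 4 cm (1.0 is 4 cm), then the turn about the tool's z in units of 4 degrees (1.0 is 4 degrees), then the opening, from 0 (shut) to 1 (fully open). A call has 1 to 12 rows; each row shifts and turns the commanded pose from where the row before left it, along the tool's axes as they then stand; what a row does not reach is not made up. A row lasts 1/8 s, in which the tool goes at most 62.5 mm and 10.7 degrees, less where a joint would pass 70% of its speed; a pose out of reach is approached as far as the arm can. A call with a number of a shift or a turn outside -1 to 1 is refused whole. A call with a gripper value outside its range is refused whole. The fingers move at their own pace and stop on an object; FORCE is the grip in N (left out, the last holds). Time passes only in rows, so rows that do not move let the fingers close. It gives the time, the measured TCP pose, the force, the opening and the grip force at its end, in the units of the state.
- readout.observe(): the state, without advancing time (a new reading comes with each control period).
- vision.get_image(name): name is "scene" or "top" or "wrist"; returns a dict with "pixels" (384x512x3 uint8, blue, green, red), "z_map" (384x512 float32, m along the optical axis (not along the pixel's ray), 0 where there is no reading), "camera_matrix" (3x3 intrinsics, pixels), "position" and "rotation" of the camera in the world. Camera axes: x right, y up, looking along -z (the intrinsics and any distortion apply to the point x, -y, -z); pixel columns grow to the right and rows downward; lengths in m; the calibration is good to about 2 mm. The wrist camera is an equidistant fisheye: a pixel r from the principal point sees the ray r / f radians off the axis. A picture is of the moment at which its call begins.
- sign_off(): hands the job in; it is judged then, once.
The state is a dict: "clock": time; "joints": joint angles; "dq": joint speeds; "joint_efforts": joint torques, N m; "position": TCP position; "ee_rot": TCP orientation; "force": force on the tool from outside, world axes, zero at the start; "ft_torque": the same for the moment, N m; "width": opening from 0.0 (shut) to 1.0 (fully open); "gripper_force": force on a finger pad.
Only numpy, scipy, OpenCV 4.12 (cv2) and the standard library are available. Lean on these libraries where they do the work, as an engineer would, in place of code of your own. Each camera call takes 0.05 s, during which the arm holds its last target. There are 200 camera calls.

## Working session

There is one attempt and no reset: what is moved stays moved. The work goes in short steps, Python scripts to look and compute and a shell command to move; the robot and the scene stay as the last step left them, time stands still between calls to the robot, and variables do not carry over. Pictures are saved under pics/ and viewed, at most 12 in all, crops included, and the job is handed in when it is done.

```bash
mkdir -p pics
cat > h.py <<'E'
import numpy as np, cv2
from cell import readout, vision
from scipy.spatial.transform import Rotation as R
def world(im,u,v):
    "pixel+depth -> world"
    K=np.array(im["camera_matrix"]);z=im["z_map"][int(round(v)),int(round(u))]
    p=np.array([(u-K[0,2])/K[0,0],-(v-K[1,2])/K[1,1],-1.])*z
    return np.array(im["rotation"])@p+np.array(im["position"])
def plane(im,u,v,h):
    K=np.array(im["camera_matrix"])
    d=np.array(im["rotation"])@np.array([(u-K[0,2])/K[0,0],-(v-K[1,2])/K[1,1],-1.])
    c=np.array(im["position"]);return c+d*(h-c[2])/d[2]
E
python3 - <<'E'
from h import *
a=vision.get_image("scene");b=vision.get_image("top")
cv2.imwrite("pics/s0.png",a["pixels"]);cv2.imwrite("pics/t0.png",b["pixels"])
np.savez("top0.npz",**b);np.savez("scene0.npz",**a)
for m in(a,b):print(m["camera_matrix"],m["position"],m["rotation"],(m["z_map"]>0).mean(),m.keys())
s=readout.observe();print(s);print(R.from_rotvec(s["ee_rot"]).as_matrix().round(3))
E
```

```text
[[399.82069151   0.         254.85525491]
 [  0.         399.82069151 188.70409446]
 [  0.           0.           1.        ]] [ 1.04966953 -0.24929721  0.61777971] [0.73212928 0.36678152 0.91683013] 0.9961039225260416 dict_keys(['pixels', 'z_map', 'camera_matrix', 'position', 'rotation'])
[[376.88731875   0.         252.233313  ]
 [  0.         376.88731875 191.4151673 ]
 [  0.           0.           1.        ]] [0.43163238 0.09141371 0.82887081] [ 0.13972622 -0.11879967 -1.59119102] 0.9963633219401041 dict_keys(['pixels', 'z_map', 'camera_matrix', 'position', 'rotation'])
{'clock': 0.1, 'joints': array([ 1.09641267,  0.43515835,  0.02499376,  1.57402591, -0.01160839,
        1.13400481, -0.07510858]), 'dq': array([-0.00100521, -0.00237533,  0.00086326, -0.00394789, -0.00042519,
        0.00056598,  0.00028942]), 'joint_efforts': array([ 3.01963737e-03, -6.69134259e+01,  9.87873785e-01, -3.15149796e+01,
       -6.06123637e-02,  3.74163862e-02,  5.88151693e-05]), 'position': array([ 0.22681795, -0.58188307,  0.2260129 ]), 'ee_rot': array([-3.08612602e+00, -5.80226457e-01,  6.24142200e-04]), 'force': array([ 0.85921012, -0.28812839,  0.62335598]), 'ft_torque': array([-0.03255083,  0.01247946, -0.03356208]), 'gripper_force': 0.0, 'width': 0.9988565590656463}
[[ 0.932  0.363 -0.001]
 [ 0.363 -0.932  0.001]
 [-0.    -0.001 -1.   ]]
```

View pics/t0.png

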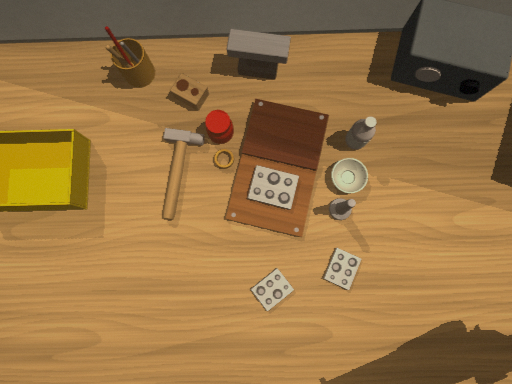

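View pics/s0.png

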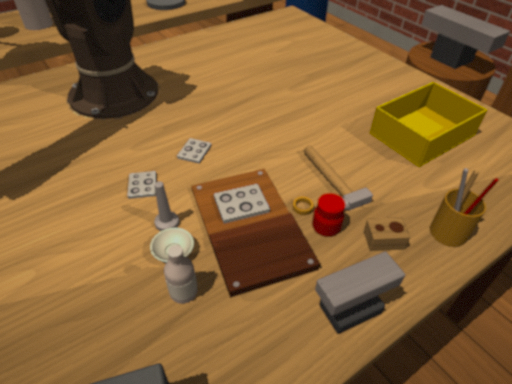

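The top view shows the board centred near px (278,168): the raised dark half is at the top and the lower half at the bottom, with the plate at (273,188). Two smaller look-alike plates lie off the board at (343,269) and (272,290). The mandrel (342,208), dish (349,176), bottle (362,132), jar (219,127) and collar (223,158) stand beside the board. The scene view agrees.

```bash
sed -i 's/np.array(im\["rotation"\])/R.from_rotvec(im["rotation"]).as_matrix()/' h.py
python3 - <<'E'
from h import *
for n in("top","scene"):
    im=dict(np.load(n+"0.npz"));px=im["pixels"];hsv=cv2.cvtColor(px,cv2.COLOR_BGR2HSV)
    # world map from depth
    K=im["camera_matrix"];v,u=np.mgrid[:384,:512];z=im["z_map"]
    P=np.stack([(u-K[0,2])/K[0,0]*z,-(v-K[1,2])/K[1,1]*z,-z],-1)@R.from_rotvec(im["rotation"]).as_matrix().T+im["position"]
    m=((hsv[...,1]<60)&(hsv[...,2]>130)).astype(np.uint8)
    m=cv2.morphologyEx(m,cv2.MORPH_CLOSE,np.ones((7,7)))
    for c in cv2.findContours(m,0,2)[0]:
        A=cv2.contourArea(c)
        if A<200:continue
        r=cv2.minAreaRect(c)
        mm=np.zeros(m.shape,np.uint8);cv2.drawContours(mm,[c],-1,1,-1);mm=cv2.erode(mm,np.ones((5,5)))>0
        hz=np.median(P[mm][:,2]) if mm.any() else 0
        h=.024 if hz>.018 else .012
        cor=np.array([plane(im,*q,h)[:2] for q in cv2.boxPoints(r)])
        print(n,"px",np.round(r[0]),A,"medz",hz.round(4),"ctr",cor.mean(0).round(4),"sides",np.linalg.norm(np.diff(cor,axis=0),axis=1).round(4)[:2],"\n",cor.round(4).tolist())
    if n=="top":
        np.save("P.npy",P)
        for q in[(262,104),(326,114),(299,229),(232,214),(234,211),(272,208),(285,150),(310,190)]:print(q,P[q[1],q[0]].round(4))
        b=((P[...,2]>.006)&(P[...,2]<.03)).astype(np.uint8)
        b=cv2.morphologyEx(b,cv2.MORPH_OPEN,np.ones((5,5)))
        for c in cv2.findContours(b,0,2)[0]:
            if cv2.contourArea(c)>3000:
                r=cv2.minAreaRect(c);cor=np.array([plane(im,*q,.016)[:2] for q in cv2.boxPoints(r)]);print("board",r,cor.round(4).tolist(),np.linalg.norm(np.diff(cor,axis=0),axis=1))
E
```

```text
top px [272. 289.] 867.5 medz 0.0089 ctr [0.3576 0.0641] sides [0.0715 0.0565] 
 [[0.3585, 0.11], [0.4012, 0.0526], [0.3564, 0.0182], [0.3145, 0.0754]]
top px [342. 268.] 863.0 medz 0.0089 ctr [ 0.397 -0.086] sides [0.0718 0.0577] 
 [[0.3763, -0.0441], [0.441, -0.0754], [0.4174, -0.1281], [0.3534, -0.0963]]
top px [273. 187.] 1396.0 medz 0.0239 ctr [0.5742 0.0549] sides [0.0747 0.0948] 
 [[0.5514, 0.1101], [0.6234, 0.09], [0.5966, -0.0009], [0.5255, 0.0203]]
top px [350. 188.] 616.0 medz 0.0093 ctr [ 0.5689 -0.1125] sides [0.0774 0.1313] 
 [[0.6354, -0.0781], [0.6333, -0.1555], [0.5024, -0.146], [0.5043, -0.0706]]
top px [183. 135.] 266.0 medz 0.026 ctr [0.6963 0.2513] sides [0.0219 0.0856] 
 [[0.6929, 0.2947], [0.7146, 0.2921], [0.6997, 0.2077], [0.6782, 0.2108]]
top px [258.  42.] 1114.0 medz 0.0998 ctr [0.9148 0.0784] sides [0.0504 0.1395] 
 [[0.9018, 0.1502], [0.9518, 0.1434], [0.9275, 0.0061], [0.8781, 0.014]]
(262, 104) [0.7651 0.0739 0.0209]
(326, 114) [ 0.7375 -0.069   0.0201]
(299, 229) [0.4824 0.0015 0.0101]
(232, 214) [0.5182 0.1459 0.0129]
(234, 211) [0.5248 0.1415 0.012 
[... 408 characters left out ...]
.8074, 0.0609], [0.8306, 0.2205], [0.8821, 0.1934], [0.8566, 0.0438]]
scene px [170. 256.] 1501.5 medz 0.017 ctr [ 0.6058 -0.1197] sides [0.1692 0.0838] 
 [[0.6504, -0.1914], [0.5064, -0.1026], [0.5665, -0.0441], [0.7, -0.1406]]
scene px [241. 202.] 1178.0 medz 0.0248 ctr [0.5782 0.056 ] sides [0.1058 0.0777] 
 [[0.5302, 0.0198], [0.5563, 0.1223], [0.6264, 0.0886], [0.5997, -0.0065]]
scene px [144. 184.] 564.5 medz 0.0096 ctr [ 0.407 -0.083] sides [0.0755 0.0707] 
 [[0.3577, -0.1051], [0.3899, -0.0368], [0.4557, -0.0629], [0.4245, -0.1273]]
scene px [194. 150.] 399.5 medz 0.0094 ctr [0.3644 0.0601] sides [0.0752 0.0726] 
 [[0.366, 0.0175], [0.3053, 0.062], [0.3648, 0.1035], [0.4213, 0.0575]]
```

Run:
```python
from h import *
a=cv2.imread("pics/t0.png")[85:245,200:390];cv2.imwrite("pics/t0c.png",cv2.resize(a,None,fx=4,fy=3.7,interpolation=cv2.INTER_CUBIC)[:600])
```

```text
(no output)
```

View pics/t0c.png

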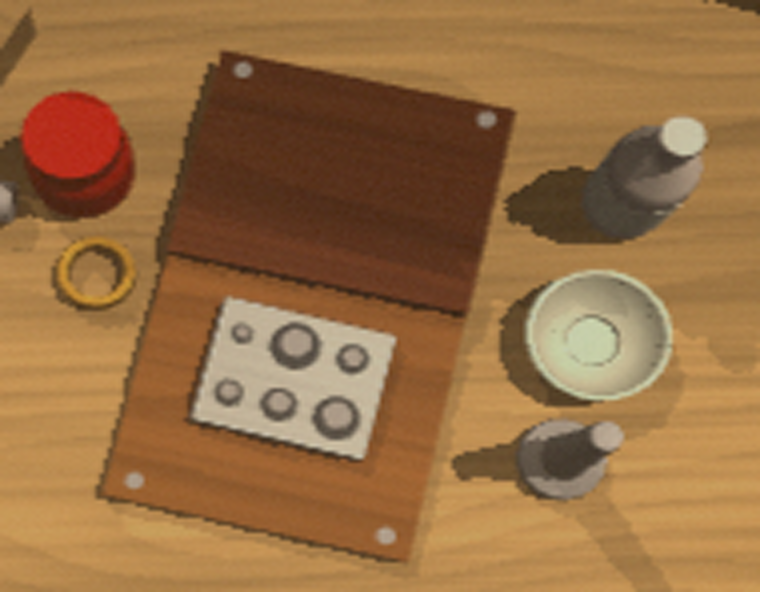

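The crop shows the step from crop px (167,252) to (465,315), and the board corners at (222,52), (513,110), (408,560) and (100,495). The plate is about 20 px short of the step and nearly square to it. The mandrel foot is near (555,475).

Run:
```python
from h import *
im=dict(np.load("top0.npz"));f=lambda X,Y,h:plane(im,200+X/4,85+Y/3.7,h)[:2]
T1,T2=f(222,52,.02),f(513,110,.02);B1,B2=f(100,495,.012),f(408,560,.012);S1,S2=f(167,252,.02),f(465,315,.02)
for a,b,n in((T1,T2,"top"),(S1,S2,"step"),(B1,B2,"bot")):
    d=a-b;print(n,((a+b)/2).round(4),np.linalg.norm(d).round(4),np.degrees(np.arctan2(-d[0],d[1])).round(2))
s=(S1+S2)/2;t=(T1+T2)/2;b=(B1+B2)/2
ax=(t-b)/np.linalg.norm(t-b);yaw=np.arctan2(ax[1],ax[0]);print("axis yaw",np.degrees(yaw),"len",np.linalg.norm(t-s),np.linalg.norm(s-b))
ey=np.array([-ax[1],ax[0]])
cor=np.array([[.5514,.1101],[.6234,.09],[.5966,-.0009],[.5255,.0203]])
for n,q in(("plate",cor.mean(0)),("near",(cor[0]+cor[3])/2),("lead",(cor[1]+cor[2])/2),("mandrel",f(555,475,.0)),("bottle",f(625,210,0)),("jar",f(75,190,.0)),("dish",f(598,340,.02)),("collar",f(95,275,.01))):
    d=q-s;print(n,q.round(4),"board",(d@ax).round(4),(d@ey).round(4))
d=(cor[1]-cor[0]+cor[2]-cor[3]);print("plate yaw",np.degrees(np.arctan2(d[1],d[0])))
o=readout.observe();M=R.from_rotvec(o["ee_rot"]).as_matrix()
print("tool x yaw",np.degrees(np.arctan2(M[1,0],M[0,0])))
for bx in(-.16,-.14): g=s+bx*ax;print("goal",bx,g.round(4))
```

```text
top [0.7567 0.0072] 0.1676 -14.5
step [0.6308 0.0406] 0.1681 -14.78
bot [0.4873 0.0786] 0.1705 -14.22
axis yaw -14.855068180491218 len 0.1302816135856924 0.14842212194114493
plate [0.5742 0.0549] board -0.0583 -0.0007
near [0.5384 0.0652] board -0.0955 0.0001
lead [0.61   0.0446] board -0.0211 -0.0015
mandrel [ 0.5151 -0.0883] board -0.0787 -0.1543
bottle [ 0.6771 -0.1378] board 0.0906 -0.1605
jar [0.6986 0.1745] board 0.0312 0.1468
dish [ 0.5923 -0.1122] board 0.002 -0.1575
collar [0.6417 0.1628] board -0.0207 0.1209
plate yaw -16.098635193006295
tool x yaw 21.29590773063687
goal -0.16 [0.4761 0.0816]
goal -0.14 [0.4954 0.0765]
```

```bash
python3 -m creep '[[0,0,0,1,0.55],[0,0,0,1,0.55],[0,0,0,1,0.55],[0,0,0,1,0.55],[0,0,0,1,0.55],[0,0,0,1,0.55],[0,0,0,1,0.55],[0,0,0,1,0.55],[0,0,0,1,0.55],[0,0,0,0,0.55]]' 40; python3 -m creep '[[0,-0.7,0,0,0.55],[0,-0.8,0,0,0.55],[0,-0.8,0,0,0.55],[0,-0.8,0,0,0.55],[0,-0.8,0,0,0.55],[0,-0.8,0,0,0.55],[0,-0.8,0,0,0.55],[0,-0.8,0,0,0.55],[0,-0.8,0,0,0.55],[0,-0.8,0,0,0.55],[0,-0.8,0,0,0.55],[0,0,0,0,0.55]]'
cat > st.py <<'E'
from h import *
S=np.array([.6308,.0406]);Y=np.radians(-14.8);ax=np.array([np.cos(Y),np.sin(Y)]);ey=np.array([-ax[1],ax[0]])
def st():
    o=readout.observe();M=R.from_rotvec(o["ee_rot"]).as_matrix();d=o["position"][:2]-S;F=o["force"]
    print("t %.2f board x %.4f y %.4f z %.4f yaw %.2f tilt %.2f | Fx %.1f Fy %.1f Fz %.1f w %.2f"%(o["clock"],d@ax,d@ey,o["position"][2],np.degrees(np.arctan2(M[1,0],M[0,0])),np.degrees(np.arccos(-M[2,2])),F[:2]@ax,F[:2]@ey,F[2],o["width"]))
st()
E
python3 st.py
```

```text
clock: 1.35
position: [0.227, -0.5821, 0.2263]
ee_rot: [-3.115, 0.401, 0.001]
force: [-0.3, -0.7, 0.6]
width: 0.544
gripper_force: 0.0
clock: 2.85
position: [0.3158, -0.2438, 0.2268]
ee_rot: [-3.117, 0.394, -0.0]
force: [0.6, -0.2, 0.6]
width: 0.554
gripper_force: 0.0
t 2.85 board x -0.2319 y -0.3554 z 0.2268 yaw -14.39 tilt 0.02 | Fx 0.7 Fy 0.0 Fz 0.6 w 0.55
```

```bash
python3 -m creep '[[0.2,-0.8,0,0.1,0.55],[0.2,-0.8,0,0,0.55],[0.2,-0.8,0,0,0.55],[0.2,-0.8,0,0,0.55],[0.2,-0.8,0,0,0.55],[0.2,-0.8,0,0,0.55],[0.2,-0.8,0,0,0.55],[0.2,-0.8,0,0,0.55],[0.2,-0.8,0.5,0,0.55],[0.2,-0.8,0.5,0,0.55],[0.2,-0.8,0.5,0,0.55],[0.2,-0.1,0.5,0,0.55]]';python3 -m creep '[[0,0,0.7,0,0.55],[0,0,0.7,0,0.55],[0,0,0.6,0,0.55],[0,0,0,0,0.55]]'; python3 st.py
```

```text
clock: 4.35
position: [0.5017, 0.0748, 0.146]
ee_rot: [-3.114, 0.407, -0.001]
force: [0.0, -0.1, -0.3]
width: 0.549
gripper_force: 0.0
clock: 4.85
position: [0.4997, 0.072, 0.0652]
ee_rot: [3.113, -0.412, -0.005]
force: [-0.2, 0.1, 1.2]
width: 0.547
gripper_force: 0.0
t 4.85 board x -0.1348 y -0.0032 z 0.0652 yaw -15.09 tilt 0.20 | Fx -0.2 Fy 0.1 Fz 1.2 w 0.55
```

```bash
python3 -m creep '[[0,-0.06,0.5,0,0.55],[0,0,0.45,0,0.55],[0,0,0.25,0,0.55],[0,0,0,0,0.55]]'; python3 st.py
python3 - <<'E'
from h import *
b=vision.get_image("top");s=vision.get_image("scene");w=vision.get_image("wrist")
t=cv2.resize(b["pixels"][85:255,195:385],None,fx=2.1,fy=2.1);q=cv2.resize(s["pixels"][130:310,130:340],None,fx=1.9,fy=1.98)
cv2.imwrite("pics/m1.png",np.hstack([t,q[:357,:399] if q.shape[0]>=357 else cv2.copyMakeBorder(q,0,357-q.shape[0],0,0,0)]))
E
```

```text
clock: 5.35
position: [0.5014, 0.0751, 0.0188]
ee_rot: [3.114, -0.413, -0.0]
force: [-0.3, -0.0, 0.2]
width: 0.552
gripper_force: 0.0
t 5.35 board x -0.1340 y 0.0003 z 0.0188 yaw -15.10 tilt 0.02 | Fx -0.3 Fy -0.1 Fz 0.2 w 0.55
```

View pics/m1.png

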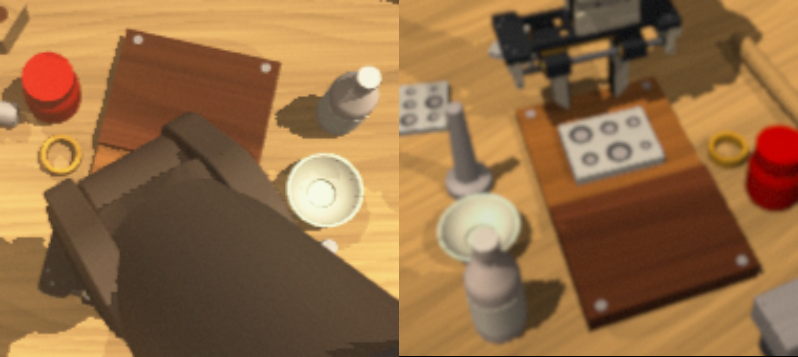

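The fingertips stand on the lower half (right pane, px 560–620, 95), just behind the plate's near side. The bystanders are clear.

```bash
python3 -m creep '[[0.2,0,0.06,0,0.55],[0.2,0,0,0,0.55],[0.15,0,0,0,0.55],[0.15,0,0,0,0.55],[0.1,0,0,0,0.55],[0.1,0,0,0,0.55],[0,0,0,0,0.55]]' >/dev/null; python3 st.py;  python3 -m creep '[[0.1,0,0,0,0.55],[0.1,0,0,0,0.55],[0,0,0,0,0.55]]' >/dev/null; python3 st.py; python3 -m creep '[[0.05,0,0,0,0.55],[0.05,0,0,0,0.55],[0,0,0,0,0.55]]' >/dev/null; python3 st.py
```

```text
t 6.38 board x -0.0977 y 0.0004 z 0.0163 yaw -15.11 tilt 0.03 | Fx -0.5 Fy -0.3 Fz -0.2 w 0.54
t 6.75 board x -0.0894 y 0.0003 z 0.0164 yaw -15.12 tilt 0.06 | Fx -0.2 Fy -0.7 Fz 0.2 w 0.55
t 7.12 board x -0.0861 y 0.0003 z 0.0163 yaw -15.10 tilt 0.00 | Fx -1.8 Fy 0.3 Fz 1.6 w 0.55
```

```bash
for i in 1 2; do python3 -m creep '[[0.04,0,0,0,0.55],[0.04,0,0,0,0.55],[0,0,0,0,0.55]]' >/dev/null; python3 st.py; done;  python3 -m creep '[[0.04,0,0,0,0.55],[0,0,0,0,0.55]]' >/dev/null; python3 st.py
```

```text
t 7.50 board x -0.0845 y 0.0002 z 0.0162 yaw -15.07 tilt 0.15 | Fx -8.7 Fy -1.2 Fz 5.9 w 0.55
t 7.88 board x -0.0844 y 0.0002 z 0.0159 yaw -15.00 tilt 0.43 | Fx -17.1 Fy 0.1 Fz 14.4 w 0.55
t 8.12 board x -0.0843 y 0.0002 z 0.0158 yaw -14.98 tilt 0.57 | Fx -22.1 Fy -0.3 Fz 18.9 w 0.55
```

```bash
for i in 1 2 3 ; do python3 -m creep '[[0,0,-0.05,0,0.55],[0,0,0,0,0.55]]' >/dev/null; python3 st.py; done
```

```text
t 8.38 board x -0.0842 y -0.0001 z 0.0166 yaw -14.97 tilt 0.59 | Fx -16.3 Fy 2.2 Fz 0.0 w 0.55
t 8.62 board x -0.0841 y -0.0001 z 0.0185 yaw -14.97 tilt 0.59 | Fx -15.4 Fy 1.9 Fz -0.2 w 0.55
t 8.88 board x -0.0840 y -0.0001 z 0.0205 yaw -14.97 tilt 0.58 | Fx -16.2 Fy 1.9 Fz -0.9 w 0.55
```

```bash
for i in 1 2 3 ; do python3 -m creep '[[0,0,-0.06,0,0.55],[0,0,0,0,0.55]]' >/dev/null; python3 st.py; done
cat > look.py <<'E'
import sys
from h import *
from st import S,ax,ey
s=vision.get_image("scene");w=vision.get_image("wrist")
q=cv2.resize(s["pixels"][110:310,130:340],None,fx=2,fy=2,interpolation=cv2.INTER_CUBIC)
cv2.imwrite("pics/%s.png"%sys.argv[1],np.hstack([q,cv2.resize(w["pixels"],(380,400))]))
E
python3 look.py m2
```

```text
t 9.12 board x -0.0838 y -0.0000 z 0.0231 yaw -14.97 tilt 0.55 | Fx -15.2 Fy 0.8 Fz -0.0 w 0.55
t 9.38 board x -0.0835 y -0.0001 z 0.0255 yaw -14.99 tilt 0.53 | Fx -14.9 Fy 1.6 Fz 0.2 w 0.55
t 9.62 board x -0.0832 y -0.0001 z 0.0281 yaw -15.00 tilt 0.50 | Fx -13.9 Fy 1.0 Fz 0.5 w 0.55
t 9.62 board x -0.0832 y -0.0001 z 0.0281 yaw -15.00 tilt 0.50 | Fx -13.9 Fy 1.0 Fz 0.5 w 0.55
```

View pics/m2.png

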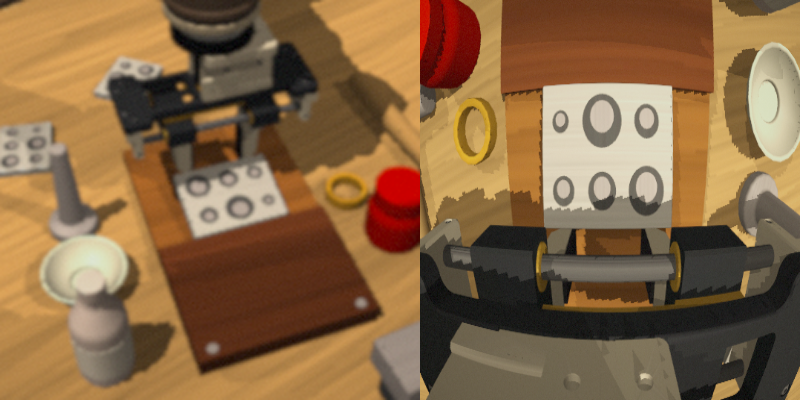

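The wrist view (right) shows the plate's lead side touching the step (right pane, px 545–672, y 87) and square to it. The fingertips press on the near side at y≈228. I'll measure the tilt from the depth of the hollowed face.

```bash
sed -i 's/^st()$/if __name__=="__main__": st()/' st.py
cat > tilt.py <<'E'
from h import *
from st import S,ax,ey
def tilt():
    im=vision.get_image("scene");hsv=cv2.cvtColor(im["pixels"],cv2.COLOR_BGR2HSV);K=im["camera_matrix"];v,u=np.mgrid[:384,:512];z=im["z_map"]
    P=np.stack([(u-K[0,2])/K[0,0]*z,-(v-K[1,2])/K[1,1]*z,-z],-1)@R.from_rotvec(im["rotation"]).as_matrix().T+im["position"]
    d=P[...,:2]-S;B=np.stack([d@ax,d@ey,P[...,2]],-1)
    m=(hsv[...,1]<70)&(hsv[...,2]>110)&(B[...,0]>-.085)&(B[...,0]<.1)&(abs(B[...,1])<.05)&(B[...,2]>.02)&(B[...,2]<.115)
    Q=B[m]
    for _ in range(6):
        c=Q.mean(0);n=np.linalg.svd(Q-c,full_matrices=False)[2][2];n*=np.sign(n[2]+.3*n[0]);r=abs((B[m]-c)@n);Q=B[m][r<max(.002,np.median(r)*1.5)]
    a=np.array([n[2],0,-n[0]]);p=Q@a
    print("n %d theta %.1f yaw-ish %.2f ctr %s  x %.4f..%.4f z %.4f..%.4f y %.4f..%.4f"%(len(Q),np.degrees(np.arctan2(n[0],n[2])),np.degrees(n[1]),c.round(4),*np.percentile(Q[:,0],[2,98]),*np.percentile(Q[:,2],[2,98]),*np.percentile(Q[:,1],[2,98])))
if __name__=="__main__": tilt()
E
python3 tilt.py; python3 st.py
python3 - <<'E'
import numpy as np
for t in range(5,95,5):
    a=np.radians(t);xc=-8*np.tan(a) if t<48.2 else -12*np.sin(a)
    print(t,"TCP x %.1f z %.1f"%(xc-76*np.cos(a)+4*np.sin(a)-8.3,12+76*np.sin(a)+4*np.cos(a)))
E
```

```text
n 1197 theta 9.1 yaw-ish 0.10 ctr [-0.0268  0.0001  0.0295]  x -0.0609..0.0036 z 0.0238..0.0353 y -0.0464..0.0460
t 9.78 board x -0.0832 y -0.0001 z 0.0280 yaw -14.99 tilt 0.50 | Fx -14.5 Fy 1.8 Fz 0.9 w 0.55
5 TCP x -84.4 z 22.6
10 TCP x -83.9 z 29.1
15 TCP x -82.8 z 35.5
20 TCP x -81.3 z 41.8
25 TCP x -79.2 z 47.7
30 TCP x -76.7 z 53.5
35 TCP x -73.9 z 58.9
40 TCP x -70.7 z 63.9
45 TCP x -67.2 z 68.6
50 TCP x -63.3 z 72.8
55 TCP x -58.4 z 76.5
60 TCP x -53.2 z 79.8
65 TCP x -47.7 z 82.6
70 TCP x -41.8 z 84.8
75 TCP x -35.7 z 86.4
80 TCP x -29.4 z 87.5
85 TCP x -22.9 z 88.1
90 TCP x -16.3 z 88.0
```

```bash
python3 -m creep '[[0.01,0,-0.085,0,0.55],[0.015,0,-0.085,0,0.55],[0.02,0,-0.085,0,0.55],[0.02,0,-0.08,0,0.55],[0,0,0,0,0.55]]' >/dev/null; python3 st.py; python3 tilt.py
```

```text
t 10.40 board x -0.0799 y -0.0000 z 0.0419 yaw -15.01 tilt 0.43 | Fx -13.7 Fy 0.2 Fz 3.1 w 0.55
n 1324 theta 19.7 yaw-ish -0.11 ctr [-0.0259 -0.0002  0.0355]  x -0.0612..0.0041 z 0.0242..0.0480 y -0.0463..0.0459
```

```bash
python3 -m creep '[[0.025,0,-0.07,0,0.55],[0.03,0,-0.07,0,0.55],[0.03,0,-0.07,0,0.55],[0.035,0,-0.07,0,0.55],[0,0,0,0,0.55]]' >/dev/null; python3 st.py; python3 tilt.py
```

```text
t 11.07 board x -0.0749 y 0.0000 z 0.0533 yaw -15.02 tilt 0.42 | Fx -14.7 Fy 0.5 Fz 5.5 w 0.55
n 1446 theta 29.1 yaw-ish 0.09 ctr [-0.025  -0.0003  0.041 ]  x -0.0574..0.0045 z 0.0244..0.0592 y -0.0462..0.0455
```

```bash
python3 -m creep '[[-0.015,0,-0.005,0,0.55],[-0.015,0,-0.005,0,0.55],[0,0,0,0,0.55]]' >/dev/null; python3 st.py; python3 tilt.py
```

```text
t 11.50 board x -0.0749 y 0.0000 z 0.0538 yaw -15.04 tilt 0.30 | Fx -10.2 Fy 0.2 Fz 4.2 w 0.55
n 1463 theta 29.6 yaw-ish 0.05 ctr [-0.025  -0.0006  0.0412]  x -0.0575..0.0044 z 0.0243..0.0597 y -0.0463..0.0457
```

```bash
python3 -m creep '[[0.005,0,-0.065,0,0.55],[0.025,0,-0.065,0,0.55],[0.03,0,-0.065,0,0.55],[0,0,0,0,0.55]]' >/dev/null; python3 st.py; python3 tilt.py
```

```text
t 12.05 board x -0.0703 y 0.0001 z 0.0623 yaw -15.09 tilt 0.08 | Fx -5.8 Fy -0.1 Fz 3.1 w 0.55
n 1502 theta 36.9 yaw-ish -0.07 ctr [-0.0234 -0.0003  0.0455]  x -0.0528..0.0045 z 0.0242..0.0674 y -0.0460..0.0455
```

```bash
python3 -m creep '[[0.045,0,-0.065,0,0.55],[0.045,0,-0.065,0,0.55],[0.05,0,-0.06,0,0.55],[0.05,0,-0.06,0,0.55],[0,0,0,0,0.55]]' >/dev/null; python3 st.py; python3 tilt.py
```

```text
t 12.72 board x -0.0618 y 0.0001 z 0.0726 yaw -15.11 tilt 0.01 | Fx -5.9 Fy -0.8 Fz 3.7 w 0.55
n 1494 theta 47.1 yaw-ish -0.11 ctr [-0.0181 -0.0002  0.0493]  x -0.0436..0.0053 z 0.0238..0.0765 y -0.0465..0.0459
```

```bash
python3 -m creep '[[0.06,0,-0.05,0,0.55],[0.065,0,-0.05,0,0.55],[0.065,0,-0.045,0,0.55],[0.065,0,-0.04,0,0.55],[0,0,0,0,0.55]]' >/dev/null; python3 st.py; python3 tilt.py; python3 look.py m3
```

```text
t 13.40 board x -0.0522 y 0.0001 z 0.0803 yaw -15.10 tilt 0.04 | Fx -9.1 Fy -1.0 Fz 10.2 w 0.55
n 1413 theta 56.6 yaw-ish 0.03 ctr [-0.0128  0.0008  0.0518]  x -0.0334..0.0057 z 0.0235..0.0821 y -0.0461..0.0460
```

View pics/m3.png

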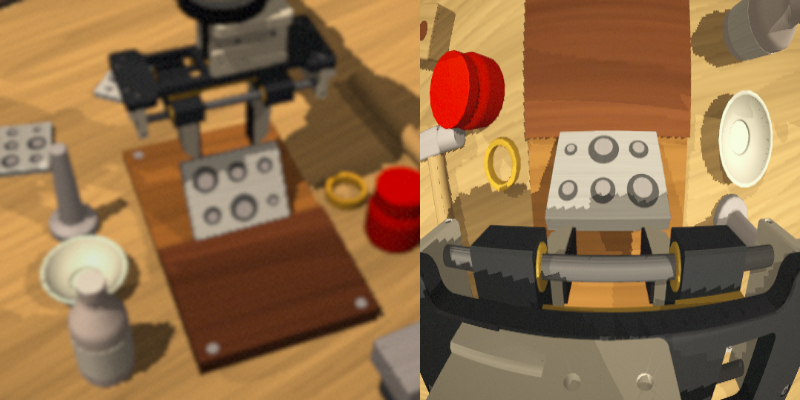

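The plate stands at about 57°, square, with its lead edge at the step (left pane, y≈238). The fingertips are on its near edge.

```bash
python3 -m creep '[[0.075,0,-0.045,0,0.55],[0.08,0,-0.045,0,0.55],[0,0,0,0,0.55]]' >/dev/null; python3 st.py; python3 tilt.py;python3 -m creep '[[0.08,0,-0.035,0,0.55],[0.08,0,-0.03,0,0.55],[0,0,0,0,0.55]]' >/dev/null; python3 st.py; python3 tilt.py
```

```text
t 13.93 board x -0.0458 y 0.0002 z 0.0844 yaw -15.10 tilt 0.01 | Fx -10.3 Fy -1.9 Fz 15.3 w 0.55
n 1244 theta 62.4 yaw-ish -0.06 ctr [-0.0086  0.0017  0.0515]  x -0.0256..0.0062 z 0.0232..0.0840 y -0.0460..0.0459
t 14.35 board x -0.0389 y 0.0002 z 0.0878 yaw -15.11 tilt 0.07 | Fx -11.6 Fy -3.4 Fz 22.9 w 0.55
n 1091 theta 68.2 yaw-ish -0.06 ctr [-0.005   0.0027  0.0514]  x -0.0185..0.0064 z 0.0237..0.0851 y -0.0461..0.0464
```

```bash
python3 -m creep '[[0.08,0,-0.06,0,0.55],[0.085,0,-0.05,0,0.55],[0,0,0,0,0.55]]' >/dev/null; python3 st.py; python3 tilt.py;python3 -m creep '[[0.085,0,-0.035,0,0.55],[0.085,0,-0.025,0,0.55],[0,0,0,0,0.55]]' >/dev/null; python3 st.py; python3 tilt.py
```

```text
t 14.78 board x -0.0309 y 0.0001 z 0.0917 yaw -15.13 tilt 0.19 | Fx -4.2 Fy -2.0 Fz 12.5 w 0.55
n 937 theta 75.2 yaw-ish -0.13 ctr [-0.0013  0.0029  0.0515]  x -0.0107..0.0065 z 0.0229..0.0869 y -0.0462..0.0463
t 15.20 board x -0.0238 y 0.0000 z 0.0940 yaw -15.14 tilt 0.22 | Fx -2.3 Fy -1.7 Fz 9.2 w 0.55
n 707 theta 81.0 yaw-ish -0.15 ctr [0.0021 0.0025 0.05  ]  x -0.0040..0.0070 z 0.0230..0.0860 y -0.0464..0.0465
```

```bash
python3 -m creep '[[0.08,0,-0.015,0,0.55],[0.08,0,-0.01,0,0.55],[0.08,0,-0.01,0,0.55],[0,0,0,0,0.55]]' >/dev/null; python3 st.py; python3 tilt.py; python3 look.py m4
```

```text
t 15.75 board x -0.0135 y -0.0000 z 0.0958 yaw -15.15 tilt 0.30 | Fx -1.8 Fy -1.9 Fz 10.9 w 0.55
n 208 theta 88.8 yaw-ish -0.27 ctr [ 0.0063 -0.0114  0.0406]  x 0.0045..0.0081 z 0.0219..0.0663 y -0.0475..0.0443
```

View pics/m4.png

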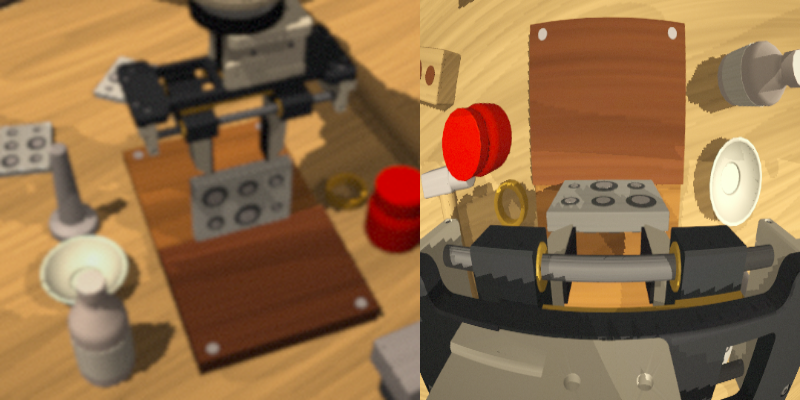

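The plate now stands upright at about 89° on the step line (left pane: x 190–293, base y≈238). The fingertips are on its top edge. Next I'll carry it over.

```bash
python3 -m creep '[[0.08,0,0,0,0.55],[0.08,0,0,0,0.55],[0,0,0,0,0.55]]' >/dev/null; python3 st.py; python3 -m creep '[[0.08,0,0.005,0,0.55],[0.08,0,0.01,0,0.55],[0,0,0,0,0.55]]' >/dev/null; python3 st.py; python3 look.py m5
```

```text
t 16.27 board x -0.0065 y 0.0000 z 0.0963 yaw -15.16 tilt 0.36 | Fx -0.6 Fy -1.7 Fz 12.4 w 0.55
t 16.65 board x 0.0008 y 0.0001 z 0.0963 yaw -15.18 tilt 0.47 | Fx 0.6 Fy -1.0 Fz 14.3 w 0.55
```

View pics/m5.png

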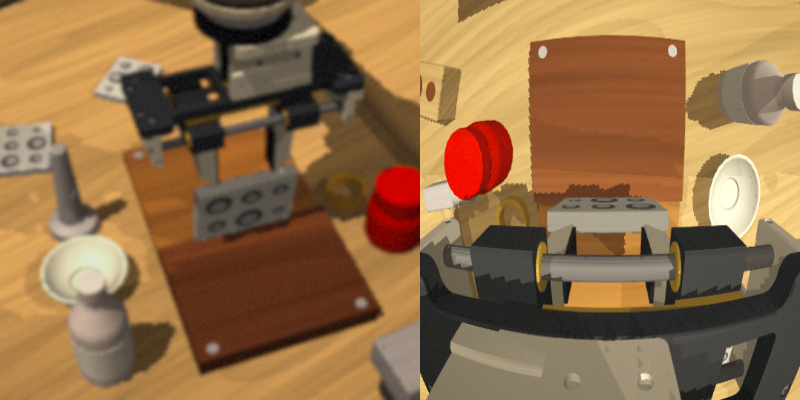

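The plate leans past upright (its hollowed face is foreshortened in both panes), with its lead edge on the step. I'll ease the pressure while dragging on.

```bash
python3 -m creep '[[0.1,0,0,0,0.55],[0.1,0,0,0,0.55],[0,0,0,0,0.55]]' >/dev/null; python3 st.py; python3 -m creep '[[0.1,0,0.005,0,0.55],[0.1,0,0.01,0,0.55],[0,0,0,0,0.55]]' >/dev/null; python3 st.py; python3 look.py m6
```

```text
t 17.12 board x 0.0085 y 0.0000 z 0.0958 yaw -15.18 tilt 0.44 | Fx 1.6 Fy -1.1 Fz 11.2 w 0.55
t 17.50 board x 0.0162 y -0.0000 z 0.0946 yaw -15.17 tilt 0.38 | Fx 1.6 Fy 0.3 Fz 8.3 w 0.55
```

View pics/m6.png

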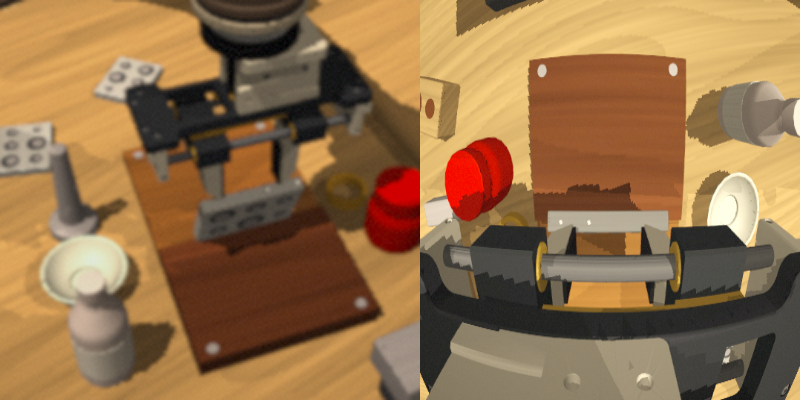

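The plate leans over to roughly 110° towards the raised half, held by the tips, with its lead edge on the step. I'll keep lowering it.

```bash
python3 -m creep '[[0.1,0,0.025,0,0.55],[0.1,0,0.03,0,0.55],[0.1,0,0.04,0,0.55],[0,0,0,0,0.55]]' >/dev/null; python3 st.py; python3 -m creep '[[0.1,0,0.05,0,0.55],[0.1,0,0.055,0,0.55],[0.09,0,0.06,0,0.55],[0,0,0,0,0.55]]' >/dev/null; python3 st.py; python3 look.py m7
```

```text
t 18.10 board x 0.0284 y -0.0001 z 0.0907 yaw -15.17 tilt 0.40 | Fx 2.9 Fy 0.7 Fz 6.5 w 0.55
t 18.60 board x 0.0379 y -0.0006 z 0.0829 yaw -15.16 tilt 0.15 | Fx -0.1 Fy 0.4 Fz 0.2 w 0.55
```

View pics/m7.png

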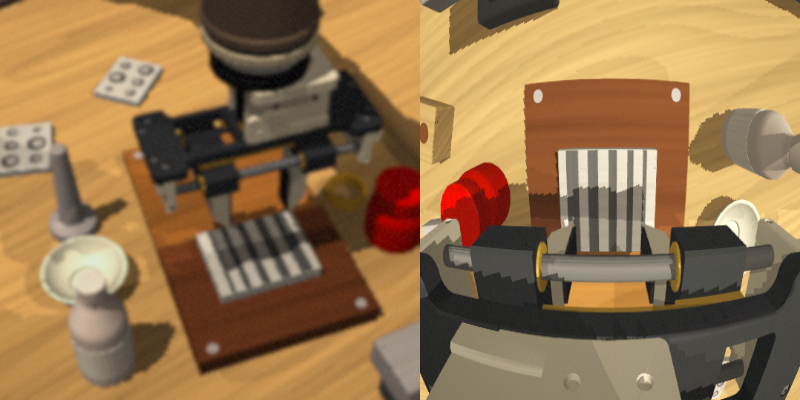

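The plate lies grooved side up on the raised half (left pane 197–322 × 212–298; right pane 560–657 × 150–252). I'll lift the tool straight up and clear, then check.

```bash
python3 -m creep '[[0,0,-0.5,0,0.55],[0,0,-0.8,0,0.55],[-0.5,0,-0.8,0,0.55],[-0.8,0,-0.6,0,0.55],[-0.8,0.3,-0.5,0,0.55],[-0.8,0.8,0,0,0.55],[-0.8,0.8,0,0,0.55],[-0.3,0.8,0,0,0.55],[0,0.8,0,0,0.55],[0,0.8,0,0,0.55],[0,0,0,0,0.55]]'>/dev/null; python3 st.py
python3 - <<'E'
from h import *
from st import S,ax,ey
for n,cond in(("top",1),("scene",1)):
    im=vision.get_image(n);K=im["camera_matrix"];v,u=np.mgrid[:384,:512];z=im["z_map"]
    P=np.stack([(u-K[0,2])/K[0,0]*z,-(v-K[1,2])/K[1,1]*z,-z],-1)@R.from_rotvec(im["rotation"]).as_matrix().T+im["position"]
    d=P[...,:2]-S;B=np.stack([d@ax,d@ey,P[...,2]],-1)
    Q=B[(B[...,0]>-.03)&(B[...,0]<.125)&(abs(B[...,1])<.07)&(B[...,2]>.026)&(B[...,2]<.06)]
    c=Q.mean(0);nn=np.linalg.svd(Q-c,full_matrices=False)[2][2];print(n,len(Q),"ctr",c.round(4),"normal",(nn*np.sign(nn[2])).round(3),np.percentile(Q,[1,99],axis=0).round(4).tolist())
    cv2.imwrite("pics/f_%s.png"%n,im["pixels"])
E
```

```text
t 20.07 board x -0.1246 y -0.1740 z 0.2118 yaw -15.33 tilt 0.10 | Fx -0.1 Fy 0.9 Fz 0.1 w 0.55
top 1484 ctr [ 0.0436 -0.0005  0.0319] normal [-0.002  0.001  1.   ] [[0.0069, -0.0473, 0.0282], [0.0814, 0.0465, 0.0349]]
scene 1773 ctr [ 0.0493 -0.0016  0.0326] normal [ 0.01  -0.002  1.   ] [[0.0088, -0.0479, 0.0272], [0.0845, 0.0465, 0.0351]]
```

View pics/f_top.png

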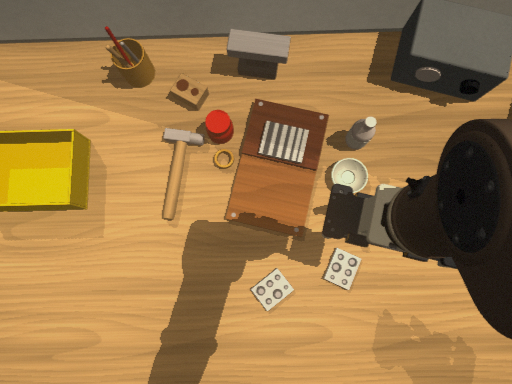

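The plate is flat on the raised half at px (284,142), with its top at 32 mm and its normal vertical. The bystanders I can see are where they were. The mandrel is hidden under the arm, which passed about 90 mm above its top.

```bash
python3 -c "
from cell import sign_off
print(sign_off())"
```

```text
the job is handed in; nothing more can be done
None
```

The job is handed in at about 20 s of the 64 s: the plate lies flat, grooved side up, on the raised half and the bystanders were left alone, though its lead edge rode up about 4–5 mm onto the step's upper edge while being stood up and so ended a few millimetres onto the raised half.

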